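Close the fuse bay of the microscope lamp unit

TASK

Close the fuse bay of the microscope's lamp power unit: set the loose cover squarely over the open bay on top of the unit with its wing fastener still turned across, then, with the cover resting there, turn the wing until it lies along the cover's long sides, so that the key beneath lines up with the slot in the bay. Then press the cover fully home against the unit's sprung seal and finish while still holding it pressed down: do not let go, the seal would lift it. Leave the dish, bottle, screwdriver and tip box alone.

Things in the scene. Friction and masses are not known exactly. Their poses are not given: they have to be found in the camera images.
- cover: Loose bare-aluminium cover, an upside-down tray 140 (its x) x 100 (its y) x 28 mm high, 4 mm walls, open below; 0.2 to 0.45 kg with its fastener, which sits at the centre of the top. Origin: centre of the plane of its lower edge, z up. Starts standing on that edge on the bench. Same after a half turn. Two short marks on top run along its long side (x)
- wing (a joint): Angle (rad) of the wing fastener in the cover: 0 when the wing lies along the cover's long side (x), positive anticlockwise from above; starts at 0.7 to 1.3, limits -0.5 and 1.8. Stiff (about 0.05 N m), stays where left, so the cover can be carried by the wing. The key beneath turns with the wing, parallel to it
- wing_grip (a point): Grip point on the fastener's axis, 52 mm above the cover's lower edge; x along the wing. The wing is an upright black bar 36 mm long, 10 mm thick, from 34 to 62 mm above that edge, on a round steel boss 26 mm across. Inside the cover, on the same axis, is the key: a steel bar 30 x 6 x 4 mm, its underside 2 mm above the plane of the cover's lower edge
- unit: Off-white lamp power unit, 220 (x) x 170 (y) mm, top face 70 mm above the bench, black knobs on its -x side. Fixed: it does not move, but its place and yaw differ each time. Origin at the centre of its underside, z up. Its fuse bay is at the middle of the top
- seat (a point): Centre of the open bay, on the unit's top face; x along the bay's long side, z up. Round it stands an aluminium collar 127 (x) x 87 (y) mm outside, 20 mm high, its top 6 mm leaning in as a lead-in: the cover goes over it, either way round, with 2.5 mm play per side. Pressed home, the cover's edge is on the top face and its origin is at this point
- slot (a point): Centre of the slot, 40 mm (along x) x 14 mm, in the steel plate inside the collar, on the plate's top, 11 mm above the seat point. With the wing across, the key rests on this plate and the cover's origin is 9 mm above the seat point; with the wing along x within about 0.2 rad the key enters the slot
- seal (a joint): How far (m) the black sprung seal ring round the collar is pressed down: 0 free, 4 mm proud of the top face; 0.004 pressed flush. Pushes up 6 N when free, 10 N when flush, so a cover with its key in the slot is carried 4 mm above home unless held down
- dish: Clear petri dish, 60 mm across, 14 mm high, at the side of the bench; origin at its underside. Leave alone
- medium: Glass bottle 48 mm across, 90 mm high, beyond the work; origin at its underside. Leave alone
- driver: Screwdriver 170 mm long lying on the bench; origin about mid-length at its underside, handle to its -x. Leave alone
- tipbox: Clear open tip box 90 x 120 x 50 mm, at the side of the bench; origin at the centre of its underside. Leave alone
Mind the look-alikes: they are no part of the job. Leave any purple or turquoise look-alike of the cover alone.

How it is judged:
On the way, in this order (a step that is already met when the one before it is completed fails the run):
1. the cover rests squarely over the bay, its wing still across (horizontal distance between cover and seat below 0.006 m and angle between the x axis of cover and the x axis of seat, either way round below 0.12 rad and z of cover in the frame of seat below 0.0115 m and value of joint wing above 0.4 rad), for 0.2 s.
2. the wing is turned along the cover's long sides, cover over the bay (horizontal distance between cover and seat below 0.006 m and z of cover in the frame of seat below 0.0115 m and value of joint wing between -0.3 and 0.3 rad), for 0.2 s.
At the end, for the whole second after the job is handed in: The robot still holds the cover pressed home: under 2 mm above the seat point (let go, the seal lifts it to 4 mm), within 6 mm and 0.12 rad of square over the bay, level within 0.05 rad, wing within 0.35 rad of the long side, cover still, robot in contact with over 2 N (z of cover in the frame of seat below 0.002 m and horizontal distance between cover and seat below 0.006 m and angle between the x axis of cover and the x axis of seat, either way round below 0.12 rad and angle between cover's own z axis and vertical below 0.05 rad and value of joint wing between -0.35 and 0.35 rad and linear speed of cover below 0.02 m/s and contact force between any of the fingers, the arm and cover above 2 N); the arm keeps its last pose, push and grip.
It fails at once if a bystander (dish, bottle, screwdriver, tip box) is moved more than 30 mm (distance of any of dish, medium, driver, tipbox from where it was at the start of the episode above 0.03 m).
It also fails if it takes over 35 s, if anything falls off the work surface, if the arm or the gripper's body presses on something with over 40 N, if the wrist force passes 120 N, or if a joint passes its speed limit or range.

ROBOT

A 6-joint arm with a two-finger parallel gripper is mounted at the origin on the work surface. World frame = base frame: x ahead of the robot, y to its left, z up, the work surface at z = 0. Lengths are in m, angles in rad, forces in N, time in s.
With the tool pointing down it reaches from about 0.25 to 0.775 m from the base axis. Payload 4 kg.
Tool frame: the origin (TCP) lies midway between the tips of the shut fingers; the grasp point (between the pads) lies 19 mm behind it (robot.tcp_to_grasp is the distance from the TCP to the grasp point, in m); x points along the fingers, y is the direction in which the jaws open and shut, and the axes are right-handed (so a half turn about x gives the same grasp; the last joint's range is limited). The gripper opens to 94 mm and grips with 3 to 60 N. Pads are 16 mm wide; open, the fingers measure 119 mm over their backs; the gripper's body (75 mm by 177 mm) begins 78 mm behind the grasp point.
Start: joints at [-1.253, 0.087, 1.371, -0, 1.684, -0.103], TCP at [0.225, -0.502, 0.206] pointing down, gripper open.
Joint ranges: [-3.1, 3.1], [-0.76, 2.03], [0.27, 2.55], [-1.08, 4.22], [0.17, 2.65], [-2.57, 2.57]. Speed limits (rad/s): [2.79, 2.79, 3.14, 3.14, 3.14, 3.14].

INTERFACE

Orientations are given as [roll, pitch, yaw] about the fixed x, y, z axes, in that order (R = Rz(yaw) Ry(pitch) Rx(roll)).
In Python, from bench import robot gives the robot as it stands.
- The arm moves only by the tool send_rows, never from a script. Its argument "increments" is a list of rows, each a list of 5 numbers: the opening, from -1 (shut) to 1 (fully open), so that 0 is half open, then the shift along the tool's x, y, z in m, then the turn about the tool's x in rad. In form: [[hand, tx, ty, tz, roll], ...]. A call has 1 to 5 rows; each row is the pose to reach, as a shift and turn from the pose commanded when the call began, along the tool's axes at that moment; what a row does not reach only later rows make up. A row lasts 1/12 s, in which the tool goes at most 41.7 mm and 7.16 degrees, less where a joint would pass 70% of its speed; a pose out of reach is approached as far as the arm can. A call with a gripper value outside its range is refused whole. The fingers move at their own pace and stop on an object; the grip force is fixed at half the most. Time passes only in rows, so rows that repeat a pose let the fingers close. It gives the time, the measured TCP pose, the force and the opening at its end, in the units of the state.
- robot.get_obs(): the state, without advancing time (a new reading comes with each control period).
- robot.snapshot(name): name is "scene" or "top" or "wrist"; returns a dict with "image" (400x640x3 uint8, red, green, blue), "intrinsics" (3x3 intrinsics, pixels), "world_from_camera" (4x4, takes a point from camera to world coordinates). Camera axes: x right, y down, z forward; pixel columns grow to the right and rows downward; lengths in m; the calibration is good to about 2 mm. A picture is of the moment at which its call begins. There is no depth.
- robot.close_job(): hands the job in, once; it reports no verdict.
The state is a dict: "time": time; "joint_positions": joint angles; "qvel": joint speeds; "joint_torque": joint torques, N m; "tool_pos": TCP position; "ee_rot": TCP orientation; "wrist_force": force on the tool from outside, world axes, zero at the start; "wrist_torque": the same for the moment, N m; "width": finger opening in m.
Only numpy, scipy, OpenCV 4.12 (cv2) and the standard library are available. Lean on these libraries where they do the work, as an engineer would, in place of code of your own. Each camera call takes 0.05 s, during which the arm holds its last target.

## Working session

There is one attempt and no reset: what is moved stays moved. The work goes in short steps, Python scripts to look and compute and a tool call to move; the robot and the scene stay as the last step left them, time stands still between calls to the robot, and variables do not carry over. Pictures are saved under pics/ and viewed, and the job is handed in when it is done.

Besides the shell and the picture viewer there is one more tool, called by a JSON object that holds its "api" and its "payload". send_rows: Moves the arm, as the interface text tells. Its arguments: {"type":"object","properties":{"increments":{"type":"array"}},"required":["increments"]}

```bash
mkdir -p pics; ls; python3 - <<'E'
from bench import robot
import cv2,numpy as np
o=robot.get_obs()
print({k:np.round(v,4) for k,v in o.items()})
for n in("scene","top","wrist"):
    s=robot.snapshot(n);cv2.imwrite(f"pics/{n}0.png",s["image"][:,:,::-1]);np.savez(f"pics/{n}0.npz",**s)
    print(n,np.round(s["intrinsics"],1).tolist(),np.round(s["world_from_camera"],3).tolist())
E
```

```text
pics
{'time': np.float64(0.0), 'joint_positions': array([-1.2531,  0.088 ,  1.3722, -0.    ,  1.6836, -0.1031]), 'qvel': array([ 0.    , -0.0008,  0.0005,  0.0001,  0.0006,  0.0002]), 'joint_torque': array([ 6.00000e-04, -3.40184e+01, -3.02424e+01,  7.17000e-02,
        3.28000e-02, -2.00000e-04]), 'tool_pos': array([ 0.2245, -0.5015,  0.2043]), 'ee_rot': array([-1.6702,  1.5686,  1.8921]), 'wrist_force': array([ 0.5524, -0.2649,  0.4806]), 'wrist_torque': array([-0.0335,  0.0129,  0.0178]), 'width': np.float64(0.094)}
scene [[486.0, 0.0, 324.2], [0.0, 486.0, 202.1], [0.0, 0.0, 1.0]] [[0.009, 0.701, -0.713, 1.61], [1.0, -0.02, -0.007, 0.004], [-0.019, -0.713, -0.701, 1.113], [0.0, 0.0, 0.0, 1.0]]
top [[498.5, 0.0, 321.9], [0.0, 498.5, 195.3], [0.0, 0.0, 1.0]] [[0.053, -0.976, 0.21, 0.273], [-0.999, -0.051, 0.015, -0.027], [-0.004, -0.211, -0.978, 1.457], [0.0, 0.0, 0.0, 1.0]]
wrist [[341.8, 0.0, 317.7], [0.0, 341.8, 203.0], [0.0, 0.0, 1.0]] [[0.408, -0.882, -0.235, 0.292], [-0.913, -0.395, -0.102, -0.472], [-0.003, 0.256, -0.967, 0.384], [0.0, 0.0, 0.0, 1.0]]
```

View pics/top0.png

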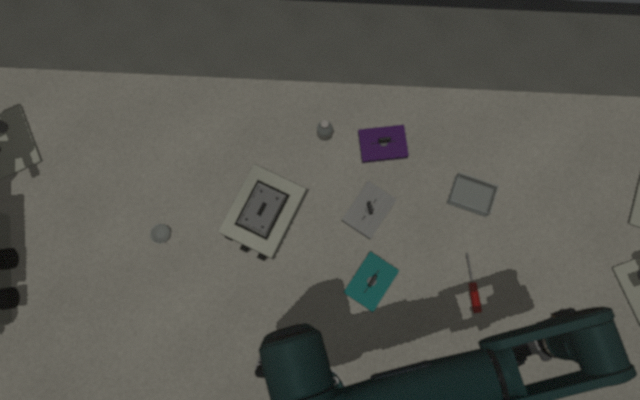

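View pics/scene0.png

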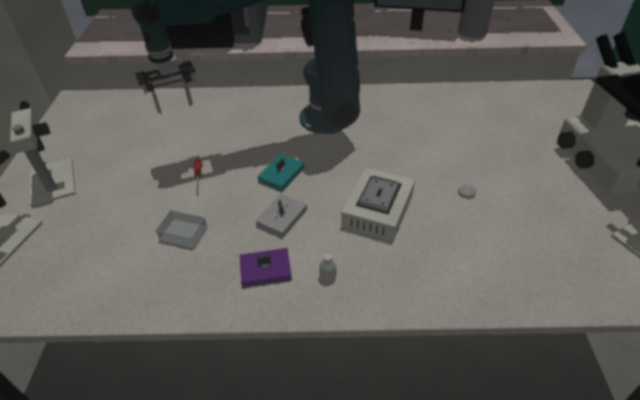

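View pics/wrist0.png

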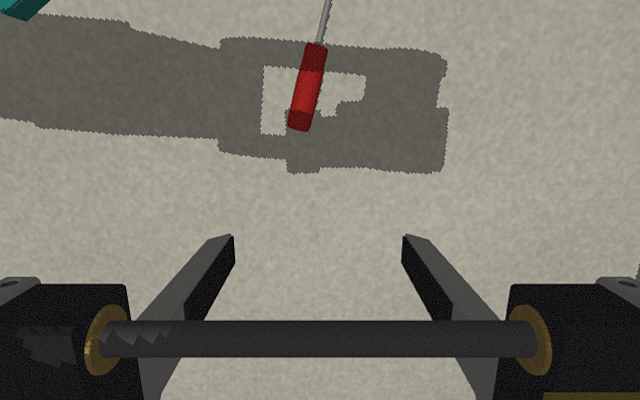

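Candidates for the cover in the top view are grey at (369,209), turquoise at (372,281), purple at (384,143), and the bay/unit at (263,208). The bare-aluminium one is the grey at (369,209), so I'll check it in close crops.

```bash
python3 - <<'E'
import cv2,numpy as np
t=cv2.imread("pics/top0.png")
a=cv2.resize(t[170:250,330:410],(560,560),interpolation=cv2.INTER_CUBIC)
cv2.imwrite("pics/c_cover.png",a)
b=cv2.resize(t[155:265,210:320],(770*600//770,600),interpolation=cv2.INTER_CUBIC)
cv2.imwrite("pics/c_unit.png",b)
E
```

```text
(no output)
```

View pics/c_cover.png

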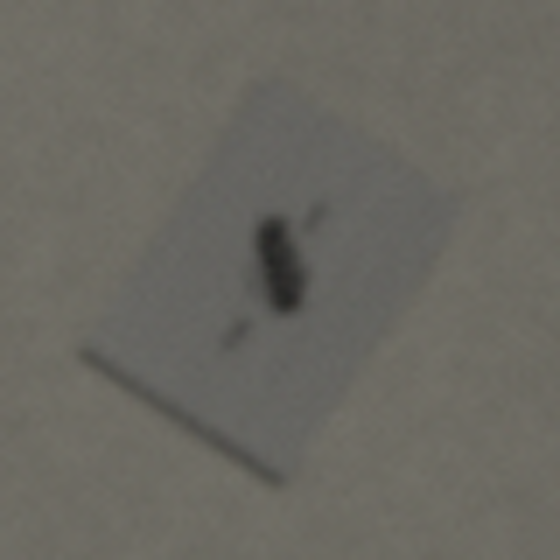

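View pics/c_unit.png

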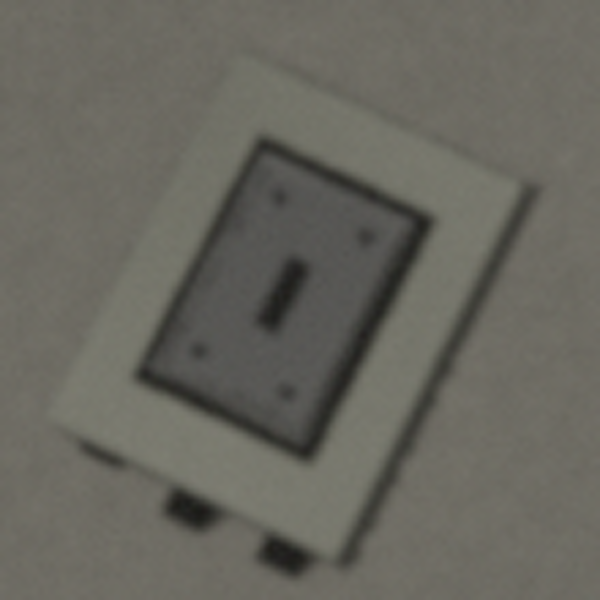

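```bash
cat > h.py <<'E'
import numpy as np,cv2
def pix(s,uv,z):
    K=np.array(s["intrinsics"]);T=np.array(s["world_from_camera"])
    uv=np.atleast_2d(uv).astype(float)
    d=np.c_[uv,np.ones(len(uv))]@np.linalg.inv(K).T@T[:3,:3].T
    o=T[:3,3]; k=(z-o[2])/d[:,2]
    return o+d*k[:,None]
def proj(s,P):
    K=np.array(s["intrinsics"]);T=np.linalg.inv(np.array(s["world_from_camera"]))
    p=np.atleast_2d(P)@T[:3,:3].T+T[:3,3]; p=p@K.T
    return p[:,:2]/p[:,2:]
E
python3 - <<'E'
from h import *
s=np.load("pics/top0.npz")
def rect(c):
    m=c.mean(0);print(np.round(m,4));
    for i in range(4):
        d=c[(i+1)%4]-c[i];print(i,round(np.linalg.norm(d),4),round(np.arctan2(d[1],d[0])%np.pi,3))
f=lambda a,sc,o:np.array(a)/sc-0.5+0.5/sc+np.array(o)
print("cover");rect(pix(s,f([(262,75),(460,195),(288,480),(85,347)],7,(330,170)),.028))
print("marks",w:=pix(s,f([(317,215),(236,333),(281,265)],7,(330,170)),.028));d=w[0]-w[1];print(np.arctan2(d[1],d[0]),w[:2].mean(0))
w=pix(s,f([(272,222),(288,305)],7,(330,170)),.062);d=w[0]-w[1];print("wing",w.mean(0),np.linalg.norm(d),np.arctan2(d[1],d[0]))
print("seal");rect(pix(s,f([(262,138),(432,215),(310,460),(138,378)],600/110,(210,155)),.074))
print("unit");rect(pix(s,f([(245,55),(530,185),(345,560),(55,415)],600/110,(210,155)),.07))
print("slot",pix(s,f([(283,294)],600/110,(210,155)),.081))
E
```

```text
cover
[ 0.5473 -0.1438  0.028 ]
0 0.0968 1.06
1 0.1409 2.638
2 0.0998 1.035
3 0.1384 2.617
marks [[ 0.57275167 -0.16085471  0.028     ]
 [ 0.52105651 -0.12884116  0.028     ]
 [ 0.5507203  -0.14653609  0.028     ]]
-0.5544722787988406 [ 0.54690409 -0.14484793  0.028     ]
wing [ 0.54474629 -0.14326519  0.062     ] 0.03483969324087867 0.22048735419781965
seal
[0.5216 0.1607 0.074 ]
0 0.0988 1.191
1 0.1416 2.753
2 0.099 1.181
3 0.1406 2.751
unit
[0.5203 0.1566 0.07  ]
0 0.1669 1.186
1 0.2164 2.751
2 0.1681 1.165
3 0.2129 2.746
slot [[0.52154027 0.16124931 0.081     ]]
```

```bash
cat >> h.py <<'E'
from scipy.spatial.transform import Rotation as Ro
def tool(o):
    return Ro.from_euler('xyz',o["ee_rot"]).as_matrix()
def st(o):
    R=tool(o);print("t",round(float(o["time"]),2),"tcp",np.round(o["tool_pos"],4),"y yaw",round(float(np.arctan2(R[1,1],R[0,1])),4),"x",np.round(R[:,0],3),"F",np.round(o["wrist_force"],1),"w",round(float(o["width"]),4));return R
def need(o,P,wingyaw):
    """shift in tool axes and roll to TCP P with jaws across a wing at wingyaw"""
    R=st(o);d=R.T@(np.array(P)-o["tool_pos"])
    y=np.arctan2(R[1,1],R[0,1]); c=wingyaw+np.pi/2
    da=(c-y+np.pi/2)%np.pi-np.pi/2
    print("shift",np.round(d,4),"roll",round(-da,4),"(tool x down)")
E
python3 - <<'E'
from h import *
from bench import robot
need(robot.get_obs(),[.545,-.1440,.15],.22)
E
```

```text
t 0.15 tcp [ 0.2245 -0.5016  0.2046] y yaw -1.15 x [-0.001  0.002 -1.   ] F [-0.1  0.   0.2] w 0.0942
shift [ 0.055  -0.1954 -0.4386] roll 0.2008 (tool x down)
```

{"api": "send_rows", "payload": {"increments": [[0.2,0,-0.016,-0.036,0],[0.2,0,-0.032,-0.072,0],[0.2,0,-0.048,-0.108,0],[0.2,0,-0.064,-0.144,0],[0.2,0,-0.08,-0.18,0]]}}

```text
time: 0.57
tool_pos: [0.357, -0.3539, 0.2051]
ee_rot: [-1.465, 1.57, 2.097]
wrist_force: [0.8, -0.3, 0.0]
width: 0.0642
```

{"api": "send_rows", "payload": {"increments": [[0.2,0,-0.016,-0.036,0],[0.2,0,-0.032,-0.072,0],[0.2,0,-0.048,-0.108,0],[0.2,0,-0.064,-0.144,0],[0.2,0,-0.08,-0.18,0]]}}

```text
time: 0.98
tool_pos: [0.4887, -0.2071, 0.2052]
ee_rot: [-0.301, 1.571, -3.022]
wrist_force: [0.5, -0.5, 0.5]
width: 0.0562
```

```bash
python3 - <<'E'
from h import *
from bench import robot
need(robot.get_obs(),[.545,-.1440,.15],.22)
E
```

```text
t 0.98 tcp [ 0.4887 -0.2071  0.2052] y yaw -1.15 x [-0. -0. -1.] F [ 0.5 -0.5  0.5] w 0.0562
shift [ 0.0552 -0.0346 -0.0772] roll 0.2008 (tool x down)
```

{"api": "send_rows", "payload": {"increments": [[0.2,0,-0.016,-0.036,0.1],[0.2,0,-0.032,-0.07,0.2],[0.2,0.02,-0.035,-0.077,0.2],[0.2,0.035,-0.035,-0.077,0.2]]}}

```text
time: 1.32
tool_pos: [0.5457, -0.1428, 0.1698]
ee_rot: [-3.02, 1.57, 0.346]
wrist_force: [-0.3, -0.1, -0.3]
width: 0.0564
```

```bash
python3 - <<'E'
from h import *
from bench import robot
s=robot.snapshot("wrist");cv2.imwrite("pics/w1.png",s["image"][:,:,::-1]);np.savez("pics/w1.npz",**s)
need(robot.get_obs(),[.545,-.1440,.037],.22)
E
```

```text
t 1.37 tcp [ 0.5429 -0.1432  0.1655] y yaw -1.3469 x [-0.007  0.003 -1.   ] F [-0.3  1.5 -2.3] w 0.0565
shift [ 0.1284  0.0018 -0.0027] roll 0.0039 (tool x down)
```

View pics/w1.png

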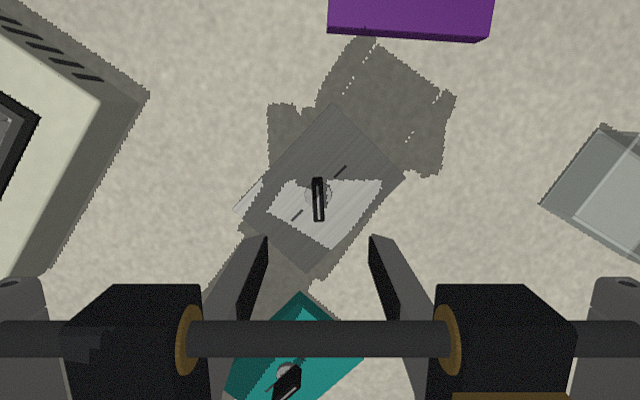

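The grey cover lies directly ahead, with its wing at (318,200) and its marks at about (340,172) and (297,215). I'll enlarge this to measure it.

```bash
python3 - <<'E'
import cv2
t=cv2.imread("pics/w1.png")
cv2.imwrite("pics/w1c.png",cv2.resize(t[95:285,220:420],(800*3//4,570),interpolation=cv2.INTER_CUBIC))
E
```

```text
(no output)
```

View pics/w1c.png

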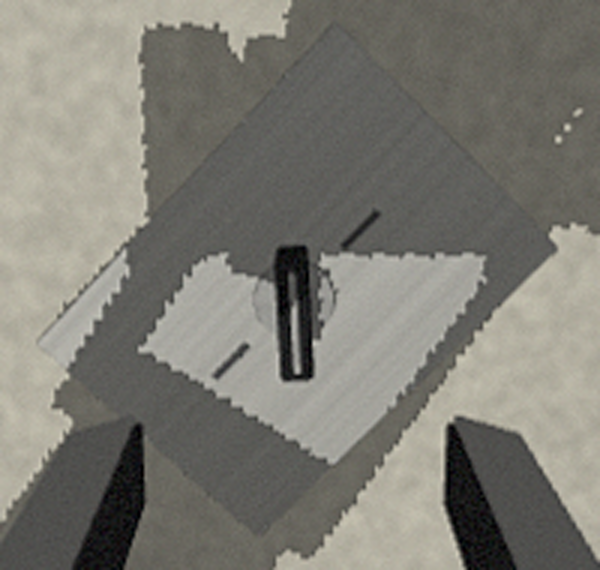

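```bash
python3 - <<'E'
from h import *
s=np.load("pics/w1.npz")
print(np.round(s["world_from_camera"][:3,3],3))
f=lambda a:np.array(a)/3-0.5+0.5/3+np.array((220,95))
c=pix(s,f([(336,22),(557,250),(262,535),(38,343)]),.028);print(c.mean(0))
for i in range(4):
    d=c[(i+1)%4]-c[i];print(round(np.linalg.norm(d),4),np.arctan2(d[1],d[0])%np.pi)
w=pix(s,f([(378,213),(217,376)]),.028);d=w[0]-w[1];print("marks",w.mean(0),np.arctan2(d[1],d[0]))
w=pix(s,f([(291,246),(297,379)]),.062);d=w[0]-w[1];print("wing",w.mean(0),np.linalg.norm(d),np.arctan2(d[1],d[0]))
E
```

```text
[ 0.617 -0.127  0.35 ]
[ 0.54377002 -0.14361827  0.028     ]
0.0995 1.0202581286045147
0.1372 2.6043130659752514
0.0997 1.0388057700526216
0.139 2.6026942725716324
marks [ 0.54378453 -0.14373109  0.028     ] -0.5410734714287376
wing [ 0.5463964  -0.14258687  0.062     ] 0.039724797063756916 0.2683134514571824
```

```bash
python3 - <<'E'
from h import *
from bench import robot
need(robot.get_obs(),[.5442,-.1437,.037],.245)
E
```

```text
t 1.37 tcp [ 0.5429 -0.1432  0.1655] y yaw -1.3469 x [-0.007  0.003 -1.   ] F [-0.3  1.5 -2.3] w 0.0565
shift [ 0.1284  0.0013 -0.002 ] roll -0.0211 (tool x down)
```

{"api": "send_rows", "payload": {"increments": [[0.2,0.02,0,0,-0.022],[0.2,0.02,0,0,-0.022],[0.2,0.02,0,0,-0.022]]}}

```text
time: 1.62
tool_pos: [0.5429, -0.1455, 0.1494]
ee_rot: [-0.564, 1.568, 2.819]
wrist_force: [1.3, -0.2, 0.7]
width: 0.0566
```

```bash
python3 - <<'E'
from h import *
from bench import robot
need(robot.get_obs(),[.5442,-.1437,.037],.245)
E
```

```text
t 1.62 tcp [ 0.5429 -0.1455  0.1494] y yaw -1.329 x [-0.003  0.001 -1.   ] F [ 1.3 -0.2  0.7] w 0.0566
shift [ 0.1124 -0.0012 -0.002 ] roll -0.0032 (tool x down)
```

{"api": "send_rows", "payload": {"increments": [[0.0,0.035,-0.001,-0.002,0],[0.0,0.07,-0.001,-0.002,0],[0.0,0.095,-0.001,-0.002,0],[0.0,0.112,-0.001,-0.002,0],[0.0,0.112,-0.001,-0.002,0]]}}

```text
time: 2.03
tool_pos: [0.5429, -0.1437, 0.0351]
ee_rot: [-0.594, 1.564, 2.789]
wrist_force: [-1.1, 0.1, -0.4]
width: 0.0472
```

```bash
python3 - <<'E'
from h import *
from bench import robot
s=robot.snapshot("wrist");cv2.imwrite("pics/w2.png",s["image"][:,:,::-1]);np.savez("pics/w2.npz",**s)
need(robot.get_obs(),[.5442,-.1437,.037],.245)
E
```

```text
t 2.08 tcp [ 0.5445 -0.1442  0.0376] y yaw -1.3291 x [-0.003  0.001 -1.   ] F [-0.1 -0.3 -0. ] w 0.0469
shift [ 0.0006 -0.0005  0.0002] roll -0.0033 (tool x down)
```

View pics/w2.png

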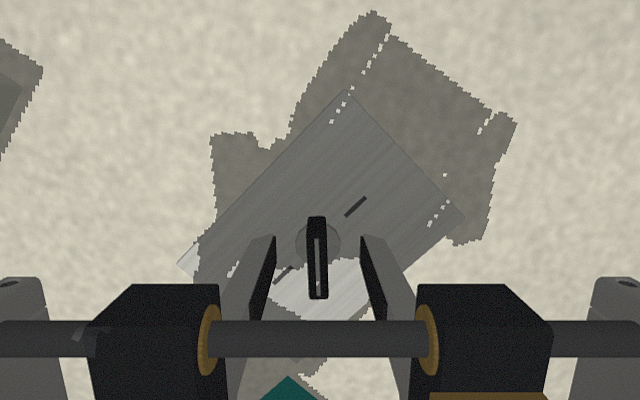

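The wing at (317,257) sits centred and parallel between the fingers, so I'll close.

{"api": "send_rows", "payload": {"increments": [[-1,0,0,0,0],[-1,0,0,0,0],[-1,0,0,0,0],[-1,0,0,0,0],[-1,0,0,0,0]]}}

```text
time: 2.5
tool_pos: [0.5463, -0.1444, 0.0397]
ee_rot: [2.519, 1.569, -0.38]
wrist_force: [-0.9, 0.6, 0.7]
width: 0.0173
```

{"api": "send_rows", "payload": {"increments": [[-1,0,0,0,0],[-1,0,0,0,0],[-1,-0.02,0,0,0],[-1,-0.05,0,0,0]]}}

```text
time: 2.83
tool_pos: [0.5421, -0.143, 0.0841]
ee_rot: [-0.551, 1.56, 2.833]
wrist_force: [0.3, -0.1, -2.5]
width: 0.0097
```

```bash
python3 - <<'E'
from h import *
from bench import robot
s=robot.snapshot("wrist");cv2.imwrite("pics/w3.png",s["image"][:,:,::-1]);np.savez("pics/w3.npz",**s)
need(robot.get_obs(),[.5442,-.1437,.16],.245)
E
```

```text
t 2.88 tcp [ 0.5473 -0.1448  0.0937] y yaw -1.3278 x [ 0.005 -0.002 -1.   ] F [ 1.7 -1.5  3.2] w 0.0097
shift [-0.0663 -0.0016  0.0025] roll -0.002 (tool x down)
```

View pics/w3.png

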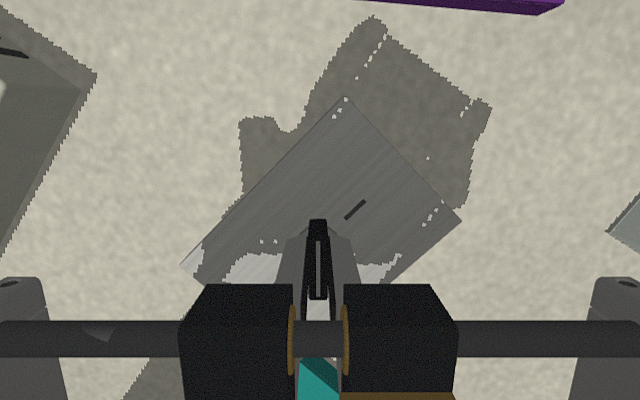

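{"api": "send_rows", "payload": {"increments": [[-1,-0.03,0,0,0],[-1,-0.06,0,0,0],[-1,-0.08,0,0,0],[-1,-0.08,0,0,0]]}}

```text
time: 3.22
tool_pos: [0.5483, -0.1452, 0.1736]
ee_rot: [2.511, 1.56, -0.388]
wrist_force: [1.1, -0.3, -1.0]
width: 0.0097
```

```bash
python3 - <<'E'
from h import *
from bench import robot
need(robot.get_obs(),[.5216,.1607,.17],.245+.15)
E
```

```text
t 3.22 tcp [ 0.5483 -0.1452  0.1736] y yaw -1.3281 x [ 0.01  -0.004 -1.   ] F [ 1.1 -0.3 -1. ] w 0.0097
shift [ 0.0021 -0.3034 -0.0476] roll -0.1523 (tool x down)
```

{"api": "send_rows", "payload": {"increments": [[-1,0,-0.02,-0.003,0],[-1,0,-0.05,-0.008,0],[-1,0,-0.08,-0.013,0],[-1,0,-0.11,-0.017,0],[-1,0,-0.14,-0.022,0]]}}

```text
time: 3.63
tool_pos: [0.5319, -0.0018, 0.1655]
ee_rot: [-0.274, 1.567, 3.11]
wrist_force: [0.6, 0.2, -3.1]
width: 0.0101
```

{"api": "send_rows", "payload": {"increments": [[-1,0,-0.03,-0.005,-0.03],[-1,0,-0.06,-0.01,-0.06],[-1,0,-0.09,-0.015,-0.09],[-1,0,-0.115,-0.018,-0.12],[-1,0,-0.13,-0.021,-0.15]]}}

```text
time: 4.05
tool_pos: [0.5207, 0.1309, 0.1655]
ee_rot: [-0.495, 1.567, 3.044]
wrist_force: [0.7, -0.2, -2.2]
width: 0.0098
```

{"api": "send_rows", "payload": {"increments": [[-1,0,0,0,0],[-1,0,0,0,0]]}}

```text
time: 4.22
tool_pos: [0.5215, 0.1286, 0.1661]
ee_rot: [0.043, 1.567, -2.705]
wrist_force: [0.2, 0.7, -2.7]
width: 0.0093
```

```bash
python3 - <<'E'
from h import *
from bench import robot
s=robot.snapshot("wrist");cv2.imwrite("pics/w4.png",s["image"][:,:,::-1]);np.savez("pics/w4.npz",**s)
need(robot.get_obs(),[.5216,.1607,.17],.245+.15)
s=robot.snapshot("top");cv2.imwrite("pics/t4.png",cv2.resize(s["image"][100:280,180:420,::-1],(800,600),interpolation=cv2.INTER_CUBIC));np.savez("pics/t4.npz",**s)
E
```

```text
t 4.27 tcp [0.5218 0.1278 0.1665] y yaw -1.1782 x [-0.003 -0.001 -1.   ] F [ 0.2 -0.9 -2.6] w 0.0099
shift [-0.0036 -0.0305 -0.0124] roll -0.0024 (tool x down)
```

View pics/w4.png

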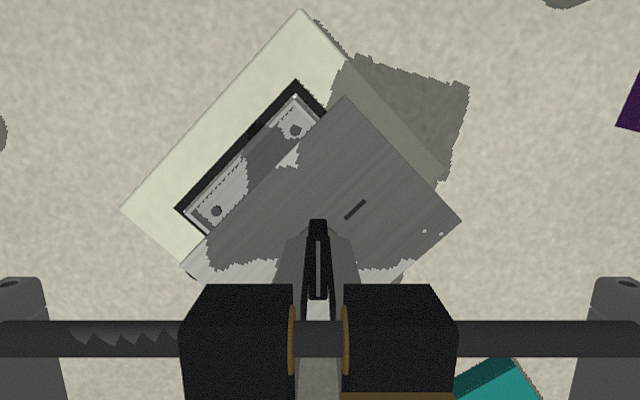

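View pics/t4.png

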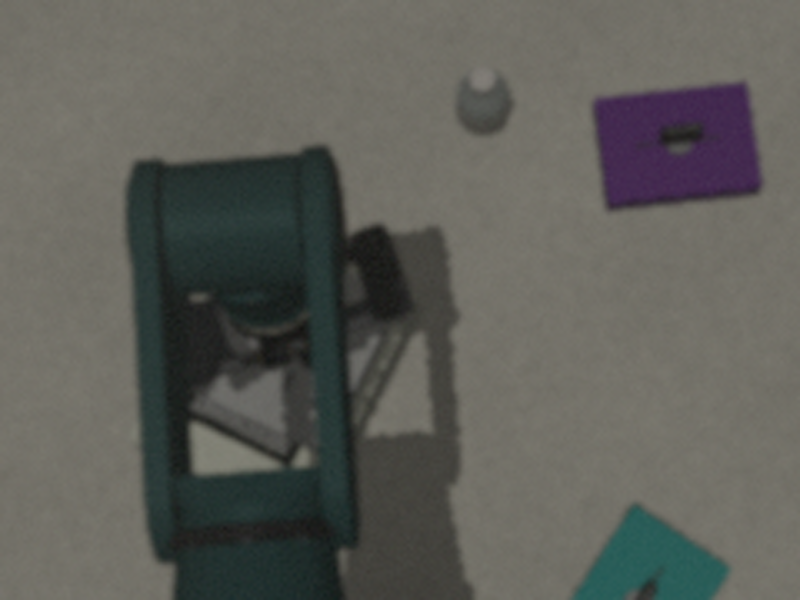

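```bash
python3 - <<'E'
import cv2
t=cv2.imread("pics/w4.png")
cv2.imwrite("pics/w4a.png",cv2.resize(t[0:150,200:400],(800,600),interpolation=cv2.INTER_CUBIC))
cv2.imwrite("pics/w4b.png",cv2.resize(t[150:300,100:300],(800,600),interpolation=cv2.INTER_CUBIC))
cv2.imwrite("pics/w4c.png",cv2.resize(t[150:300,300:500],(800,600),interpolation=cv2.INTER_CUBIC))
E
```

```text
(no output)
```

View pics/w4a.png

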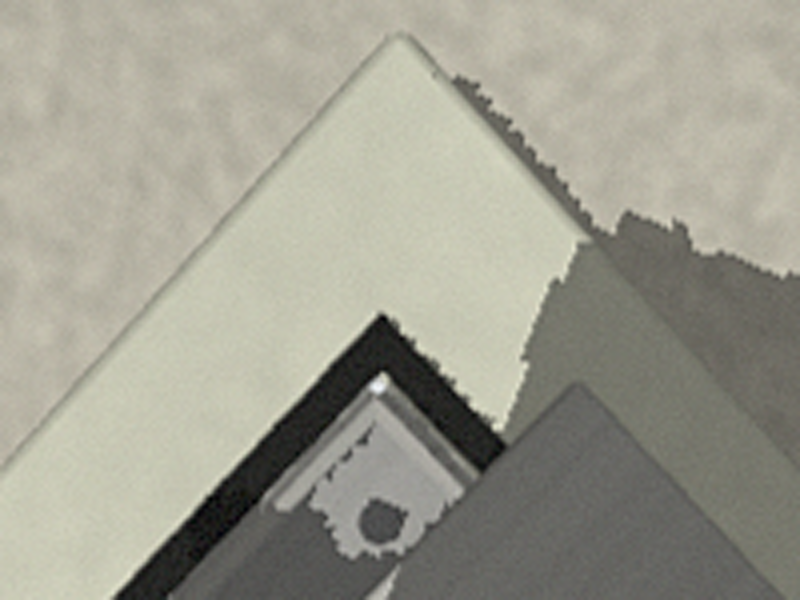

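View pics/w4b.png

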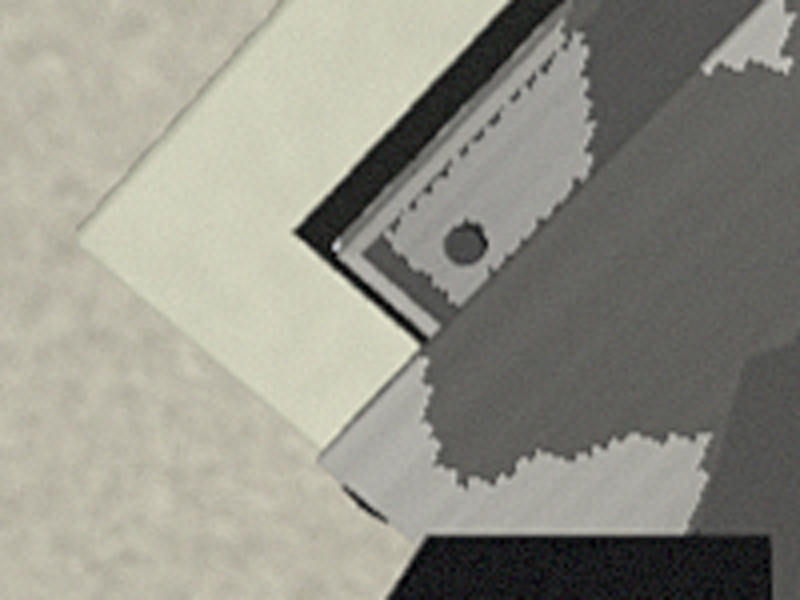

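View pics/w4c.png

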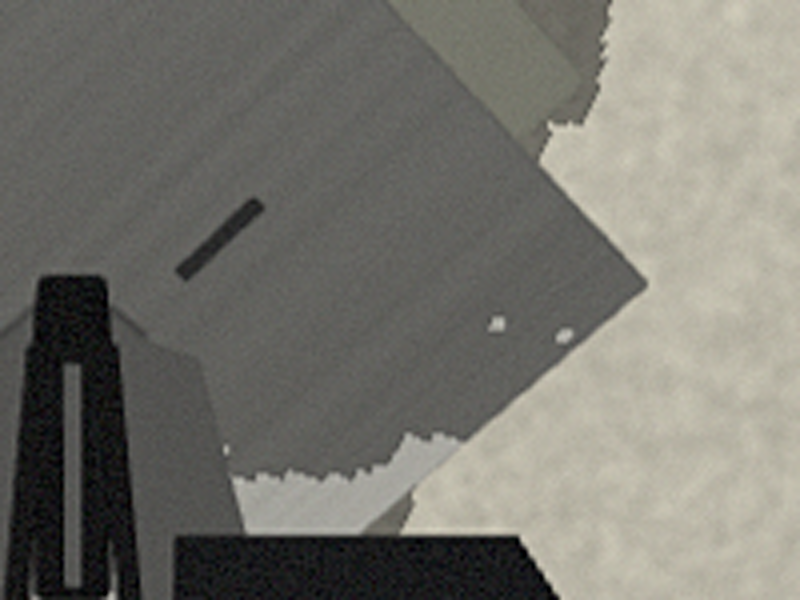

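```bash
python3 - <<'E'
from h import *
s=np.load("pics/w4.npz")
f=lambda a,o:np.array(a)/4-0.375+np.array(o)
A=f((400,35),(200,0));B=f((80,232),(100,150));C=f((582,80),(300,150))
S1=f((382,316),(200,0));S2=f((295,232),(100,150))
c1=f((578,382),(200,0));c2=f((647,284),(300,150));c3=f((320,460),(100,150))
ang=lambda d:(np.arctan2(d[1],d[0])+np.pi/2)%np.pi-np.pi/2
u=pix(s,[A,B,C],.07);print("unit",np.round(u,4),np.linalg.norm(u[0]-u[1]),ang(u[0]-u[1]),np.linalg.norm(u[0]-u[2]),ang(u[0]-u[2])-np.pi/2,"centre",(u[1]+u[2])/2)
z=pix(s,[S1,S2],.074);print("seal",np.round(z,4),np.linalg.norm(z[0]-z[1]),ang(z[0]-z[1]))
for zc in (.1545,.1565,.1585):
    c=pix(s,[c1,c2,c3],zc);print("cover",zc,np.linalg.norm(c[0]-c[2]),ang(c[0]-c[2]),np.linalg.norm(c[0]-c[1]),ang(c[0]-c[1])-np.pi/2,"centre",(c[1]+c[2])/2)
E
```

```text
unit [[0.6512 0.1967 0.07  ]
 [0.454  0.2806 0.07  ]
 [0.5871 0.0437 0.07  ]] 0.2142891765845255 -0.4020098505341343 0.16588123646419153 -0.3966149091928566 centre [0.5205328  0.16216175 0.07      ]
seal [[0.6051 0.1818 0.074 ]
 [0.473  0.2378 0.074 ]] 0.1434645980548557 -0.4009659797962686
cover 0.1545 0.13908883310316425 -0.39040511611626694 0.09941630200680013 -0.3926823115822464 centre [0.51957075 0.12774476 0.1545    ]
cover 0.1565 0.1376336125226175 -0.39040511611626694 0.09837615632799612 -0.3926823115822464 centre [0.52030782 0.12805062 0.1565    ]
cover 0.1585 0.1361783919420708 -0.3904051161162667 0.0973360106491921 -0.3926823115822464 centre [0.5210449  0.12835649 0.1585    ]
```

```bash
python3 - <<'E'
from h import *
from bench import robot
need(robot.get_obs(),[.5217,.1616,.145],.388)
E
```

```text
t 4.32 tcp [0.522  0.1274 0.1669] y yaw -1.1791 x [-0.002 -0.001 -1.   ] F [-0.6  0.  -2.5] w 0.0101
shift [ 0.0219 -0.0318 -0.0128] roll 0.0037 (tool x down)
```

{"api": "send_rows", "payload": {"increments": [[-1,0,-0.016,-0.006,0.004],[-1,0,-0.032,-0.013,0.006],[-1,0,-0.032,-0.013,0.006],[-1,0.02,-0.032,-0.013,0.006],[-1,0.02,-0.032,-0.013,0.006]]}}

```text
time: 4.73
tool_pos: [0.5206, 0.1611, 0.1449]
ee_rot: [-0.024, 1.564, -2.78]
wrist_force: [-0.3, -0.1, -4.4]
width: 0.0098
```

```bash
python3 - <<'E'
from h import *
from bench import robot
s=robot.snapshot("wrist");np.savez("pics/w5.npz",**s)
t=s["image"][:,:,::-1]
cv2.imwrite("pics/w5.png",t)
cv2.imwrite("pics/w5a.png",cv2.resize(t[0:150,240:440],(800,600),interpolation=cv2.INTER_CUBIC))
need(robot.get_obs(),[.5217,.1616,.145],.388)
E
```

```text
t 4.78 tcp [0.5207 0.1612 0.1459] y yaw -1.1857 x [-0.005 -0.002 -1.   ] F [ 0.2  0.3 -2.3] w 0.0098
shift [ 0.0009 -0.     -0.0011] roll -0.0029 (tool x down)
```

View pics/w5.png

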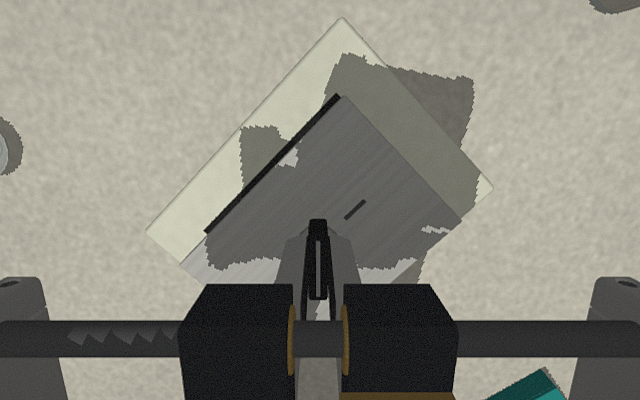

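```bash
python3 - <<'E'
from h import *
s=np.load("pics/w5.npz");t=s["image"][:,:,::-1]
v=[]
for (x,y) in [(342,17),(147,231),(493,187),(344,97),(461,219),(180,264)]:
    x0=max(x-15,0);y0=max(y-15,0);c=t[y0:y0+30,x0:x0+30];v.append(cv2.resize(c,(250,250),interpolation=cv2.INTER_CUBIC));print(x0,y0)
cv2.imwrite("pics/w5m.png",np.vstack([np.hstack(v[:3]),np.hstack(v[3:])]))
E
```

```text
327 2
132 216
478 172
329 82
446 204
165 249
```

View pics/w5m.png

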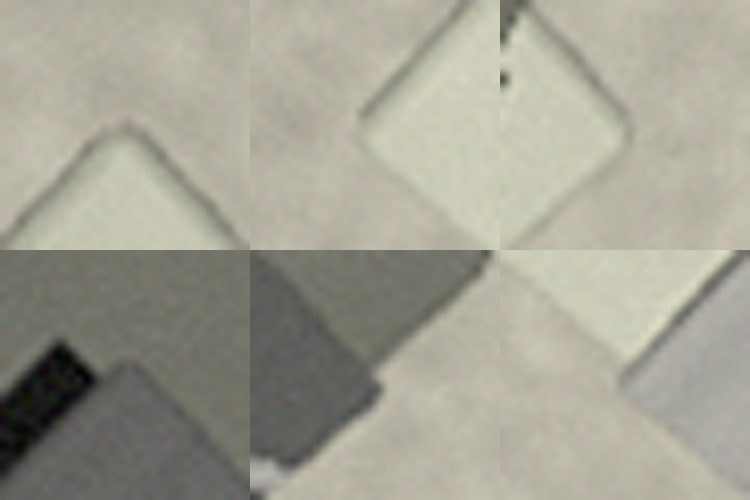

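```bash
python3 - <<'E'
from h import *
s=np.load("pics/w5.npz")
u=pix(s,np.array([(342,17),(145.4,231.6),(493.6,187.8)])-.44,.07);print((u[1]+u[2])/2)
ang=lambda d:(np.arctan2(d[1],d[0])+np.pi/2)%np.pi-np.pi/2
print(ang(u[0]-u[1]),ang(u[0]-u[2])-np.pi/2)
for z in(.134,.136,.138):
  c=pix(s,np.array([(344.4,95.4),(461.7,220.8),(179.6,265)])-.44,z);print((c[1]+c[2])/2,ang(c[0]-c[2]),np.linalg.norm(c[0]-c[2]),ang(c[0]-c[1])-np.pi/2)
c=pix(s,np.array([(336.2,93),(346,95)])-.44,.074);print(c)
E
```

```text
[0.52008403 0.16260986 0.07      ]
-0.39931627647058776 -0.3999542739955717
[0.51888984 0.16064296 0.134     ] -0.3998076695733195 0.1387802069333833 -0.40063728860498626
[0.51963571 0.16094198 0.136     ] -0.3998076695733195 0.1373214163822868 -0.40063728860498626
[0.52038158 0.161241   0.138     ] -0.39980766957331926 0.13586262583119027 -0.40063728860498715
[[0.60529977 0.18202021 0.074     ]
 [0.60664103 0.1751591  0.074     ]]
```

{"api": "send_rows", "payload": {"increments": [[-1,0.005,-0.001,-0.001,0],[-1,0.01,-0.001,-0.001,0],[-1,0.015,-0.001,-0.001,0],[-1,0.018,-0.001,-0.001,0],[-1,0.021,-0.001,-0.001,0]]}}

```text
time: 5.2
tool_pos: [0.5227, 0.164, 0.1271]
ee_rot: [0.53, 1.571, -2.225]
wrist_force: [-0.8, 0.4, -2.6]
width: 0.0101
```

```bash
python3 - <<'E'
from h import *
from bench import robot
need(robot.get_obs(),[.5217,.1616,.117],.388)
E
```

```text
t 5.2 tcp [0.5227 0.164  0.1271] y yaw -1.1842 x [-0. -0. -1.] F [-0.8  0.4 -2.6] w 0.0101
shift [0.0101 0.0019 0.0018] roll -0.0014 (tool x down)
```

{"api": "send_rows", "payload": {"increments": [[-1,0.003,0,0,0],[-1,0.006,0,0,0],[-1,0.006,0,0,0]]}}

```text
time: 5.45
tool_pos: [0.5223, 0.1641, 0.1207]
ee_rot: [-0.085, 1.57, -2.839]
wrist_force: [-0.2, 0.2, -2.8]
width: 0.0095
```

{"api": "send_rows", "payload": {"increments": [[-1,0.002,0,0,0],[-1,0.004,0,0,0],[-1,0.004,0,0,0]]}}

```text
time: 5.7
tool_pos: [0.523, 0.1643, 0.1183]
ee_rot: [2.856, 1.57, 0.101]
wrist_force: [-0.8, -0.2, -0.5]
width: 0.0097
```

{"api": "send_rows", "payload": {"increments": [[-1,0.001,0,0,0],[-1,0.002,0,0,0],[-1,0.002,0,0,0],[-1,0.002,0,0,0]]}}

```text
time: 6.03
tool_pos: [0.5231, 0.1643, 0.1182]
ee_rot: [2.913, 1.568, 0.158]
wrist_force: [-4.1, -0.4, 8.3]
width: 0.01
```

```bash
python3 - <<'E'
from h import *
from bench import robot
s=robot.snapshot("wrist");np.savez("pics/w6.npz",**s);cv2.imwrite("pics/w6.png",s["image"][:,:,::-1])
s=robot.snapshot("scene");np.savez("pics/s6.npz",**s);cv2.imwrite("pics/s6.png",cv2.resize(s["image"][130:270,280:480,::-1],(800,560),interpolation=cv2.INTER_CUBIC))
st(robot.get_obs())
E
```

```text
t 6.13 tcp [0.5231 0.1643 0.1181] y yaw -1.1839 x [ 0.002  0.    -1.   ] F [-4.  -1.2  7.9] w 0.01
```

View pics/w6.png

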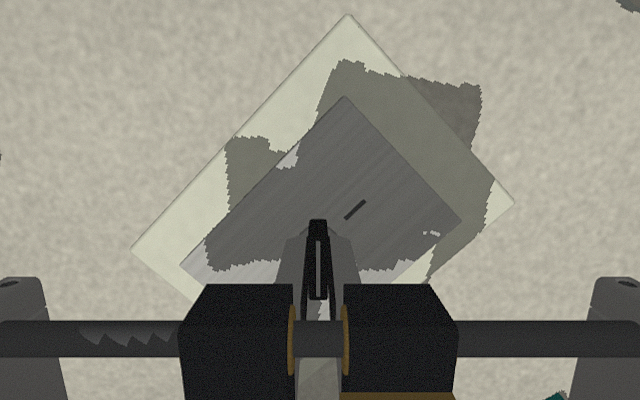

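View pics/s6.png

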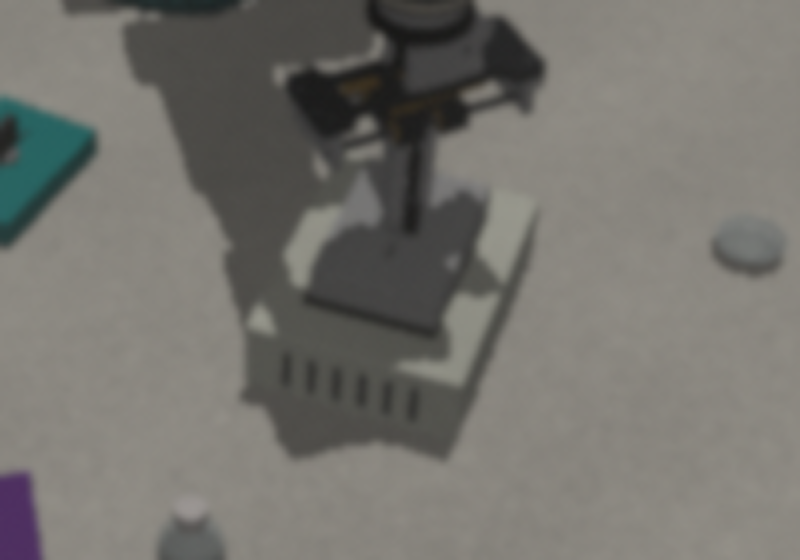

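```bash
python3 - <<'E'
from h import *
s=np.load("pics/w6.npz")
ang=lambda d:(np.arctan2(d[1],d[0])+np.pi/2)%np.pi-np.pi/2
u=pix(s,np.array([(348,14),(130.5,250),(514.5,203)])-.44,.07);print((u[1]+u[2])/2,ang(u[0]-u[1]),ang(u[0]-u[2])-np.pi/2)
for z in(.105,.107,.109,.117):
  c=pix(s,np.array([(344.5,96),(461.7,220.5),(179.6,265)])-.44,z);print(z,(c[1]+c[2])/2,ang(c[0]-c[2]),np.linalg.norm(c[0]-c[2]),ang(c[0]-c[1])-np.pi/2,np.linalg.norm(c[0]-c[1]))
E
```

```text
[0.51965463 0.1624011  0.07      ] -0.3987205198515673 -0.4000134905974555
0.105 [0.52087601 0.16348932 0.105     ] -0.4002039222206679 0.14018009794623965 -0.396562164385581 0.09982553546143816
0.107 [0.52160118 0.16378361 0.107     ] -0.4002039222206679 0.13872867119586305 -0.396562164385581 0.09879194043145771
0.109 [0.52232634 0.1640779  0.109     ] -0.4002039222206679 0.13727724444548642 -0.3965621643855819 0.09775834540147735
0.117 [0.52522698 0.16525506 0.117     ] -0.40020392222066814 0.1314715374439799 -0.396562164385581 0.09362396528155566
```

{"api": "send_rows", "payload": {"increments": [[-1,-0.001,0.0004,0.0015,0],[-1,-0.001,0.0004,0.0015,0],[-1,-0.001,0.0004,0.0015,0],[-1,-0.001,0.0004,0.0015,0]]}}

```text
time: 6.47
tool_pos: [0.5225, 0.1637, 0.1182]
ee_rot: [3.059, 1.567, 0.304]
wrist_force: [-0.1, -0.1, 5.3]
width: 0.0101
```

```bash
python3 - <<'E'
from h import *
from bench import robot
o=robot.get_obs();st(o);print(np.round(o["joint_positions"],3))
E
```

```text
t 6.47 tcp [0.5225 0.1637 0.1182] y yaw -1.1839 x [ 0.003  0.001 -1.   ] F [-0.1 -0.1  5.3] w 0.0101
[0.2   0.113 1.517 0.    1.508 1.384]
```

{"api": "send_rows", "payload": {"increments": [[-1,0,0,0,0.06],[-1,0,0,0,0.14],[-1,0,0,0,0.22],[-1,0,0,0,0.3],[-1,0,0,0,0.38]]}}

```text
time: 6.88
tool_pos: [0.5226, 0.1632, 0.1179]
ee_rot: [3.123, 1.568, -0.015]
wrist_force: [-0.3, 1.2, 3.6]
width: 0.0096
```

```bash
python3 - <<'E'
from h import *
from bench import robot
o=robot.get_obs();st(o);print(o["wrist_torque"])
s=robot.snapshot("wrist");np.savez("pics/w7.npz",**s);cv2.imwrite("pics/w7.png",s["image"][:,:,::-1])
E
```

```text
t 6.88 tcp [0.5226 0.1632 0.1179] y yaw -1.5678 x [ 0.003 -0.    -1.   ] F [-0.3  1.2  3.6] w 0.0096
[0.17787569 0.00706919 0.07122223]
```

View pics/w7.png

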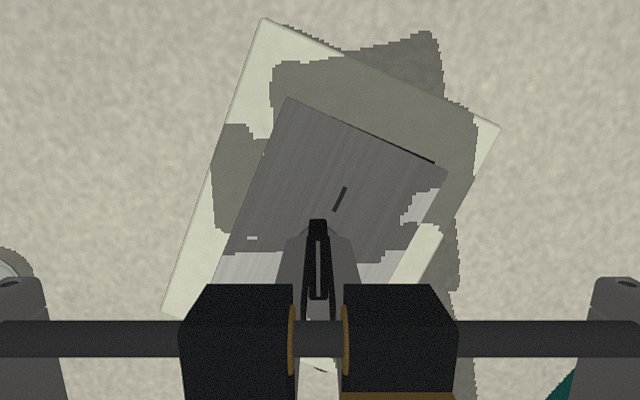

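{"api": "send_rows", "payload": {"increments": [[-1,0,0,0,0.08],[-1,0,0,0,0.16],[-1,0,0,0,0.24],[-1,0,0,0,0.32],[-1,0,0,0,0.41]]}}

```text
time: 7.35
tool_pos: [0.5209, 0.1627, 0.1152]
ee_rot: [1.061, 1.568, -2.487]
wrist_force: [0.3, -0.6, -2.3]
width: 0.0097
```

{"api": "send_rows", "payload": {"increments": [[-1,0,0,0,0],[-1,0,0,0,0],[-1,0,0,0,0]]}}

```text
time: 7.6
tool_pos: [0.521, 0.1631, 0.1154]
ee_rot: [0.619, 1.569, -2.924]
wrist_force: [-0.4, 1.1, -2.9]
width: 0.0094
```

```bash
python3 - <<'E'
from h import *
from bench import robot
o=robot.get_obs();st(o);print(o["wrist_torque"])
s=robot.snapshot("wrist");np.savez("pics/w8.npz",**s);cv2.imwrite("pics/w8.png",s["image"][:,:,::-1])
E
```

```text
t 7.6 tcp [0.521  0.1631 0.1154] y yaw -1.9717 x [-0.002 -0.    -1.   ] F [-0.4  1.1 -2.9] w 0.0094
[ 0.05573957 -0.00111667  0.00078748]
```

View pics/w8.png

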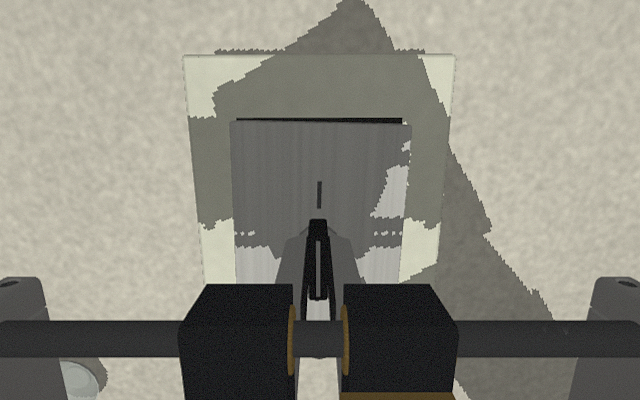

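{"api": "send_rows", "payload": {"increments": [[-1,0.002,0,0,0],[-1,0.004,0,0,0],[-1,0.006,0,0,0],[-1,0.007,0,0,0],[-1,0.007,0,0,0]]}}

```text
time: 8.07
tool_pos: [0.5215, 0.163, 0.1108]
ee_rot: [3.058, 1.57, -0.486]
wrist_force: [-3.3, -1.9, 4.6]
width: 0.0099
```

{"api": "send_rows", "payload": {"increments": [[-1,0.001,0,0,0],[-1,0.001,0,0,0],[-1,0.001,0,0,0]]}}

```text
time: 8.32
tool_pos: [0.5215, 0.163, 0.1101]
ee_rot: [3.127, 1.57, -0.417]
wrist_force: [-3.9, -1.5, 5.6]
width: 0.0093
```

{"api": "send_rows", "payload": {"increments": [[-1,0.001,0,0,0],[-1,0.002,0,0,0],[-1,0.002,0,0,0],[-1,0.002,0,0,0]]}}

```text
time: 8.65
tool_pos: [0.5216, 0.163, 0.1092]
ee_rot: [-2.917, 1.569, -0.178]
wrist_force: [-5.0, -2.3, 10.4]
width: 0.0099
```

{"api": "send_rows", "payload": {"increments": [[-1,0.001,0,0,0],[-1,0.001,0,0,0],[-1,0.001,0,0,0]]}}

```text
time: 8.9
tool_pos: [0.5216, 0.163, 0.1092]
ee_rot: [-2.872, 1.569, -0.133]
wrist_force: [-6.6, -3.3, 13.2]
width: 0.0095
```

{"api": "send_rows", "payload": {"increments": [[-1,0.001,0.0005,0.0007,0],[-1,0.001,0.0005,0.0007,0],[-1,0.001,0.0005,0.0007,0],[-1,0.001,0.0005,0.0007,0],[-1,0.001,0.0005,0.0007,0]]}}

```text
time: 9.32
tool_pos: [0.5215, 0.163, 0.1091]
ee_rot: [-2.69, 1.567, 0.049]
wrist_force: [-6.4, -2.2, 15.9]
width: 0.0097
```

```bash
python3 - <<'E'
from h import *
from bench import robot
s=robot.snapshot("wrist");np.savez("pics/w9.npz",**s);cv2.imwrite("pics/w9.png",s["image"][:,:,::-1])
s=robot.snapshot("scene");np.savez("pics/s9.npz",**s);cv2.imwrite("pics/s9.png",cv2.resize(s["image"][130:270,280:480,::-1],(800,560),interpolation=cv2.INTER_CUBIC))
o=robot.get_obs();st(o)
E
```

```text
t 9.42 tcp [0.5216 0.163  0.1091] y yaw -1.9735 x [ 0.004  0.    -1.   ] F [-5.3 -1.4 14.9] w 0.0098
```

View pics/w9.png

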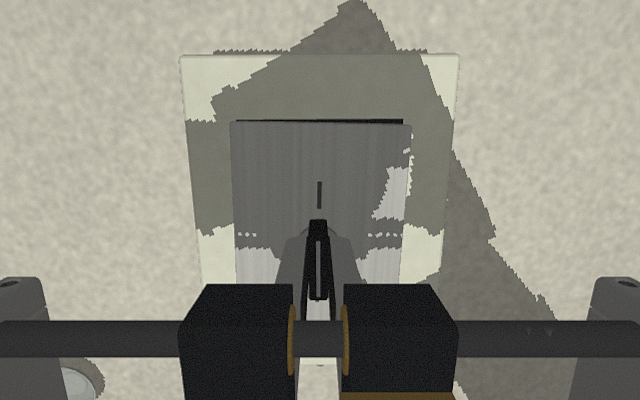

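View pics/s9.png

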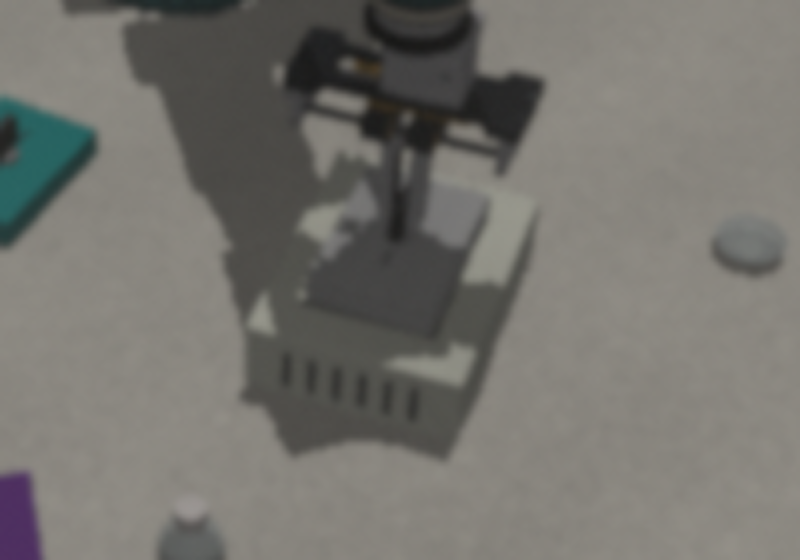

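```bash
python3 - <<'E'
from h import *
s=np.load("pics/w9.npz")
for z in(.094,.098,.102):
  c=pix(s,[(230,122),(411,124.5)],z);print(z,np.linalg.norm(c[0]-c[1]),c.mean(0),np.arctan2(*(c[0]-c[1])[:2]))
u=pix(s,[(179.5,56),(459.5,55)],.07);print(np.linalg.norm(u[0]-u[1]),u.mean(0),np.arctan2(*(u[0]-u[1])[:2]))
ax=np.array([np.cos(-.4),np.sin(-.4)])
print("cover c",pix(s,[(230,122),(411,124.5)],.098).mean(0)[:2]-.07*ax,"unit c",u.mean(0)[:2]-.11*ax)
E
```

```text
0.094 0.10075279554276179 [0.58323808 0.13444435 0.094     ] 0.41684800637867137
0.098 0.0986890798591363 [0.58334634 0.13442236 0.098     ] 0.41684800637867137
0.102 0.09662536417551083 [0.58345461 0.13440037 0.102     ] 0.41684800637867125
0.16683284159887216 [0.61907084 0.11987116 0.07      ] 0.4005132020082851
cover c [0.51887207 0.16168164] unit c [0.51775413 0.16270718]
```

```bash
python3 - <<'E'
from h import *
from bench import robot
st(robot.get_obs());print(robot.close_job())
E
```

```text
t 9.42 tcp [0.5216 0.163  0.1091] y yaw -1.9735 x [ 0.004  0.    -1.   ] F [-5.3 -1.4 14.9] w 0.0098
the job is handed in; nothing more can be done
None
```

I handed the job in at 9.4 s with the arm still gripping the wing and pressing the cover down at about 15 N net. `close_job()` gives no verdict, so the points below are my own checks.

- **What I did:** I picked up the bare-aluminium cover by its wing, carried it over the bay and set it down with the wing still about 0.8 rad across. I then turned the wing about 0.79 rad until it lay along the long side, and pressed the cover home. I never went near the dish, bottle, screwdriver or tip box.
- **Key in the slot:** After the turn the upward load on the wrist vanished, and the wing lined up with the marks on the cover.
- **Pressed home:** The gripper had sunk 9.1 mm from the resting height, against 9 mm expected. It then stopped there while the force kept rising, so the cover is on its hard stop.
- **Squareness:** The last wrist picture put the cover about 1.5 mm off the unit's centre and about 0.02 rad off square. The limits are 6 mm and 0.12 rad.
- **Left imperfect:** About 5 N of sideways load against the collar remained; a small sideways correction barely reduced it. I judged level only from the tool tilt (0.004 rad) and the pictures.

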